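# Free the pendulum angle gauge from the hobby vise and rock it on the stud to its mark

## Task

Slide the blue vise's jaw open by its red post until its lip is clear of the wooden angle gauge's sole, then lift the gauge out by the dark grip on its top and stand it level on the round-topped wooden stud, with the middle of its sole on the crown. Then rock it on the stud until its swinging pointer settles on the red mark of its dial, and finish while still holding it there: gripped, resting on the stud, pointer still on the mark. Leave the vise open and the paint jars and the grey sanding block where they are.

Things in the scene. Friction and masses are not known exactly. Their poses are not given: they have to be found in the camera images.
- jaw (a joint): opening of the vise's sliding jaw in m: 0 shut, 0.06 fully open (end stop). It slides along the vise's own +y with about 3 N of friction and stays where it is left. Its lip overhangs the end of the gauge's sole by 10 mm at 0: it must be open by 11 mm or more before the gauge can be lifted. Starts between 0 and 0.002.
- jaw_post_top (a point): centre of the top of the red post on the sliding jaw, 100 mm above the table; the post is 20 x 20 mm in plan, faces square to the vise, its sides free over the upper 55 mm. It moves with the jaw, and stands 130 mm from the vise's origin along the vise's +y when shut. Grip or push it here.
- vise: blue vise fixed to the table: bed 76 mm (x) by 310 mm (y = -100 to +210), bed top 25 mm above the table, fixed jaw 50 mm high at its -y end, sliding jaw 53 mm high on the +y side. Origin on the table under the gauge's place; z up. It stands on the robot's right or left, the stud on the other side; places and yaws vary.
- gauge: loose wooden angle gauge, 0.2 to 0.5 kg. Origin: centre of the underside of its flat sole, 36 (x) x 130 (y) x 12 mm. Upright dial board 8 (x) x 100 (y) mm up to z = 128 mm, white face to +x, away from the robot; dark grip on top, 26 x 26 mm, z = 128 to 175 mm. z vertical when level; it rocks about its x. Starts on the vise bed between the jaws, at the vise's yaw, origin 25 mm above the table.
- pointer (a joint): angle in rad of the black pendulum pointer against the gauge, 0 on the dial's middle line, positive with its tip swung towards the gauge's +y. Pivot 118 mm above the sole's underside. It settles plumb in 1 to 2 s: with the gauge rocked +y side down by an angle a (turned by -a about its own x) it settles at +a.
- mark (a joint): angle in rad of the red mark on the dial, about the same pivot and with the same sign as the pointer; between 0.16 and 0.36, preset and stiff (stays put). The pointer is on the mark when the two angles are equal.
- pointer_tip (a point): tip of the black pointer, 76 mm from its pivot, 7.5 mm before the board's middle plane on the dial side (+x)
- mark_point (a point): the point on the pointer tip's circle (76 mm from the pivot) that the tip must settle on; the red tab, 8 mm wide, stands radially just below it, 78 to 94 mm from the pivot
- stud: wooden stud fixed on the table: foot 90 (x) x 130 (y) x 12 mm, on it a block 80 (x) x 50 (y) mm whose whole top is a half round of 25 mm radius with its ridge along the stud's x. Origin on the table under its middle, z up. A gauge rocks across the ridge, so its x should lie along the stud's x.
- stud_crown (a point): middle of the stud's crown line, its highest line, 70 mm above the table
- jar_green: loose paint jar, green with a white cap, 42 mm diameter, 62 mm high, origin at its base; to be left alone
- jar_blue: loose paint jar, blue with a white cap, 42 mm diameter, 62 mm high, origin at its base; to be left alone
- sponge: loose grey sanding block, 55 x 100 x 30 mm, origin at its base; to be left alone
There are look-alikes about, which are no part of the job. What is meant by the gauge is not purple, and is the larger of those in its own colour.

How it is judged:
By the outcome, as a careful person would: the job done as asked, in the order asked, and still so for the second after the job is handed in, while the arm keeps its last pose, push and grip.
It also fails if it takes over 56 s, if anything falls off the work surface, if the arm or the gripper's body presses on something with over 40 N, if the wrist force passes 120 N, or if a joint passes its speed limit or range.

## Robot

A 6-joint arm with a two-finger parallel gripper is mounted at the origin on the work surface. World frame = base frame: x ahead of the robot, y to its left, z up, the work surface at z = 0. Lengths are in m, angles in degrees, forces in N, time in s.
With the tool pointing down it reaches from about 0.375 to 0.9 m from the base axis. Payload 3.1 kg.
Tool frame: the origin (TCP) lies on the centre line of the jaws, within the pads' length; the fingertips stand finger_overhang ahead of it and the grasp point (between the pads) lies 5 mm behind it (finger_overhang is the distance from the TCP to the fingertips, in m); z points along the fingers, y is the line along which they close (so a half turn about z gives the same grasp; the last joint's range is limited). The gripper opens to 87 mm and grips with 3 to 60 N. Pads are 19 mm wide; open, the fingers measure 117 mm over their backs; the gripper's body (75 mm by 190 mm) begins 51 mm behind the grasp point.
Start: joints at [53.256, 30.224, 82.088, -0, 67.689, -10.227], TCP at [0.279, 0.559, 0.237] pointing down, gripper open.
Joint ranges: [-176.69, 176.69], [-43.24, 126.21], [12.49, 139.97], [-82, 262], [0, 151.66], [-163.58, 163.58]. Speed limits (degrees/s): [159.86, 159.86, 180, 180, 180, 180].

## Interface

Orientations are given as a 3x3 rotation matrix whose columns are the frame's x, y, z axes.
In Python, from rig import read_state, capture, calibration, hand_in, finger_overhang gives the robot as it stands.
- The arm moves only by the tool send_rows, never from a script. Its argument "plan" is a list of rows, each a list of 5 numbers: the closure in counts, from 0 (fully open) to 255 (shut), then the shift along the tool's x, y, z in m, then the turn about the tool's z in rad. A call has 1 to 20 rows; each row shifts and turns the commanded pose from where the row before left it, along the tool's axes as they then stand; what a row does not reach is not made up. A row lasts 1/12 s, in which the tool goes at most 41.7 mm and 7.16 degrees, less where a joint would pass 70% of its speed; a pose out of reach is approached as far as the arm can. A call is refused whole if a number of a shift passes 0.0417 or a number of a turn 0.125, either way. A call with a gripper value outside its range is refused whole. The fingers move at their own pace and stop on an object; the grip force is fixed at half the most. Time passes only in rows, so rows that do not move let the fingers close. It gives the time, the measured TCP pose, the force, the opening and the grip force at its end, in the units of the state.
- read_state(): the state, without advancing time (a new reading comes with each control period).
- capture(name): name is "side" or "top" or "wrist"; returns (picture, depth): 480x640x3 uint8, blue, green, red; 480x640 float32, m along the optical axis (not along the pixel's ray), 0 where there is no reading.
- calibration(name): a dict with "fx", "fy", "cx", "cy" (pixels), "xyz" and "rotation" of the camera in the world. Camera axes: x right, y down, z forward; pixel columns grow to the right and rows downward; lengths in m; the calibration is good to about 2 mm. A picture is of the moment at which its call begins: read the wrist's pose just before it. calibration takes no time and is no camera call; for the wrist camera it gives the pose at the moment of the call.
- hand_in(): hands the job in; it is judged then, once.
The state is a dict: "time_s": time; "joint_positions": joint angles; "qvel": joint speeds; "tau": joint torques, N m; "position": TCP position; "tcp_rot": TCP orientation; "force": force on the tool from outside, world axes, zero at the start; "moment": the same for the moment, N m; "opening": opening from 0.0 (shut) to 1.0 (fully open); "grasp_force": force on a finger pad.
Only numpy, scipy, OpenCV 4.12 (cv2) and the standard library are available. Lean on these libraries where they do the work, as an engineer would, in place of code of your own. Each camera call takes 0.05 s, during which the arm holds its last target. There are 200 camera calls.

## Working session

There is one attempt and no reset: what is moved stays moved. The work goes in short steps, Python scripts to look and compute and a tool call to move; the robot and the scene stay as the last step left them, time stands still between calls to the robot, and variables do not carry over. Pictures are saved under pics/ and viewed, at most 10 in all, crops included, and the job is handed in when it is done.

Besides the shell and the picture viewer there is one more tool, called after "Emit:" by a JSON object that holds its "method" and its "body". send_rows: Moves the arm, as the interface text tells. Its arguments: {"type":"object","properties":{"plan":{"type":"array","items":{"type":"array","items":{"type":"number"}}}},"required":["plan"]}

```bash
mkdir -p pics
cat > h.py <<'E'
import numpy as np, cv2
from rig import *
def ray(c,u,v):
    d=np.array([(u-c["cx"])/c["fx"],(v-c["cy"])/c["fy"],1.0]); return np.array(c["xyz"]),np.array(c["rotation"])@d
def onz(c,u,v,z):
    o,d=ray(c,u,v); return o+d*(z-o[2])/d[2]
def dep(c,u,v,D):
    o,d=ray(c,u,v); return o+d*D
def cloud(c,D):
    v,u=np.mgrid[0:480,0:640]; d=np.stack([(u-c["cx"])/c["fx"],(v-c["cy"])/c["fy"],np.ones_like(u,float)],-1)
    return np.array(c["xyz"])+(d*D[...,None])@np.array(c["rotation"]).T
E
python3 - <<'E'
from h import *
print(finger_overhang if not callable(finger_overhang) else finger_overhang())
s=read_state();print(s["time_s"],s["position"],s["tcp_rot"])
for n in("top","side"):
    c=calibration(n);p,d=capture(n);cv2.imwrite(f"pics/{n}0.png",p);np.savez(f"{n}0.npz",p=p,d=d)
    print(n,c)
E
```

```text
0.014
0.0 [0.27858028 0.55868936 0.23555377] [[-8.94812453e-01  4.46440342e-01 -1.30165292e-03]
 [ 4.46442080e-01  8.94810793e-01 -1.76469867e-03]
 [ 3.76900403e-04 -2.16018698e-03 -9.99997596e-01]]
top {'fx': 560.6002407203033, 'fy': 560.6002407203033, 'cx': 321.9043352288956, 'cy': 240.5823897387044, 'xyz': array([ 0.46425129, -0.05997798,  1.3113725 ]), 'rotation': array([[-0.00614916, -0.99668706,  0.08109929],
       [-0.99992628,  0.00697769,  0.00993669],
       [-0.01046965, -0.08103221, -0.99665649]])}
side {'fx': 451.4228846195187, 'fy': 451.4228846195187, 'cx': 312.5727205472644, 'cy': 235.30898832248252, 'xyz': array([ 0.08803891, -0.65913508,  0.53221668]), 'rotation': array([[ 0.79241418, -0.29833272,  0.53205015],
       [-0.6099711 , -0.38200578,  0.69426712],
       [-0.00387637, -0.87468233, -0.48468113]])}
```

View pics/top0.png

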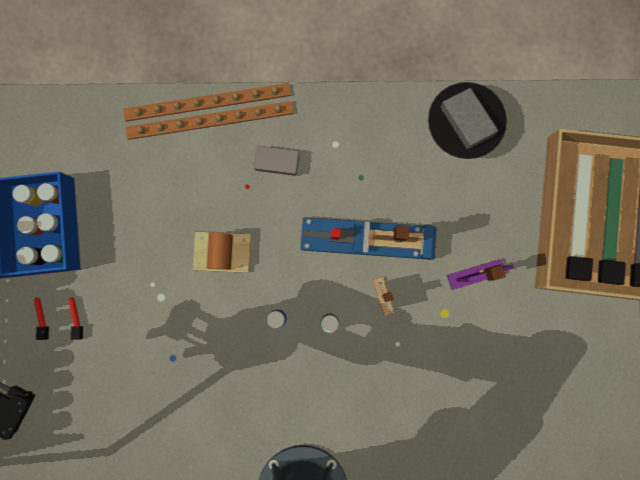

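View pics/side0.png

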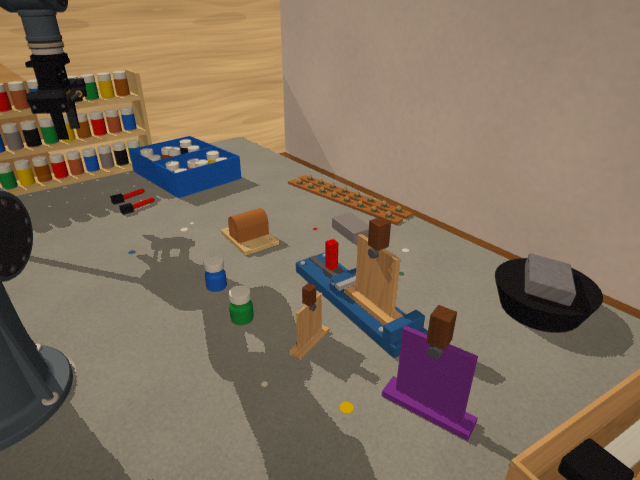

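The top view shows the vise at (368,238): red post (336,233), and a tall gauge with a brown grip at (401,233). The stud is at (221,251). Three things could be the gauge:
- The wooden one in the vise, top (401,233), side (378,270).
- A small wooden one, top (385,295), side (310,320).
- A purple one, top (480,273), side (435,370).

The one in the vise fits, since it is wooden and the larger of the two wooden ones. I'll confirm it in a crop while measuring.

Run:
```python
from h import *
z=np.load("top0.npz");p,d=z["p"],z["d"];c=calibration("top");P=cloud(c,d);hsv=cv2.cvtColor(p,cv2.COLOR_BGR2HSV)
H,S,V=[hsv[...,i].astype(int) for i in range(3)]
box=np.zeros((480,640),bool);box[205:270,295:445]=1
print("table z",np.median(P[300:420,480:600,2]))
def rep(n,m):
    q=P[m&(d>0)]; r=cv2.minAreaRect(q[:,:2].astype(np.float32)); print(n,len(q),"med",np.median(q,0).round(4),"rect",np.round(r[0],4),np.round(r[1],4),round(r[2],2))
rep("post",box&((H<8)|(H>172))&(S>170)&(P[...,2]>.09))
rep("bed blue",box&(H>95)&(H<125)&(S>100)&(P[...,2]<.035)&(P[...,2]>.015))
rep("blue all",box&(H>95)&(H<125)&(S>100))
rep("grip top",box&(P[...,2]>.19))
sb=np.zeros((480,640),bool);sb[225:280,185:255]=1
rep("stud foot",sb&(P[...,2]>.007)&(P[...,2]<.02))
rep("stud body",sb&(P[...,2]>.03))
rep("stud crest",sb&(P[...,2]>.066))
# jars etc heights
cc=calibration("wrist");s=read_state();R=np.array(s["tcp_rot"])
print("wrist cam in tool",(R.T@(np.array(cc["xyz"])-s["position"])).round(4),(R.T@np.array(cc["rotation"])).round(2).tolist(),cc["fx"])
# gripper body seen from side cam
z=np.load("side0.npz");p2,d2=z["p"],z["d"];c2=calibration("side")
Q=(cloud(c2,d2)-s["position"])@R
m=(d2>0)&(np.abs(Q[...,0])<.15)&(np.abs(Q[...,1])<.15)
for a,b in((-.03,.014),(-.055,-.03),(-.075,-.055),(-.1,-.075),(-.15,-.1),(-.2,-.15)):
    q=Q[m&(Q[...,2]>a)&(Q[...,2]<b)]
    if len(q):print(a,b,len(q),q.min(0).round(3),q.max(0).round(3))
cv2.imwrite("pics/crop.png",np.hstack([cv2.resize(p[205:320,295:445],(450,345),interpolation=cv2.INTER_CUBIC),cv2.resize(p2[200:360,280:440],(345,345),interpolation=cv2.INTER_CUBIC)]))
```

```text
table z 4.299368572602269e-06
post 74 med [ 0.579  -0.0764  0.1003] rect [ 0.5803 -0.0768] [0.0176 0.0191] 87.59
bed blue 1889 med [ 0.566  -0.096   0.0254] rect [ 0.5746 -0.1539] [0.3072 0.0755] 85.45
blue all 2472 med [ 0.5678 -0.1262  0.0265] rect [ 0.5746 -0.1539] [0.3072 0.0755] 85.44
grip top 179 med [ 0.5707 -0.2071  0.2   ] rect [ 0.571  -0.2077] [0.0262 0.0258] 85.43
stud foot 1273 med [0.5429 0.1617 0.0128] rect [0.549  0.1959] [0.1474 0.1194] 89.59
stud body 846 med [0.5449 0.1832 0.0662] rect [0.5458 0.188 ] [0.051  0.0803] 86.79
stud crest 430 med [0.5459 0.1878 0.0694] rect [0.5456 0.1876] [0.0383 0.0796] 84.86
wrist cam in tool [ 0.0728 -0.0009 -0.1489] [[-0.0, -0.96, -0.26], [1.0, -0.0, -0.0], [0.0, -0.26, 0.96]] 388.1528719693539
-0.03 0.014 381 [-0.012 -0.063 -0.03 ] [0.012 0.055 0.014]
-0.055 -0.03 149 [-0.034 -0.09  -0.055] [ 0.03   0.084 -0.03 ]
-0.075 -0.055 539 [-0.038 -0.095 -0.075] [ 0.038  0.088 -0.055]
-0.1 -0.075 798 [-0.038 -0.102 -0.1  ] [ 0.039  0.096 -0.075]
-0.15 -0.1 792 [-0.037 -0.057 -0.15 ] [ 0.037  0.018 -0.1  ]
-0.2 -0.15 937 [-0.038 -0.055 -0.2  ] [ 0.038  0.024 -0.15 ]
```

View pics/crop.png

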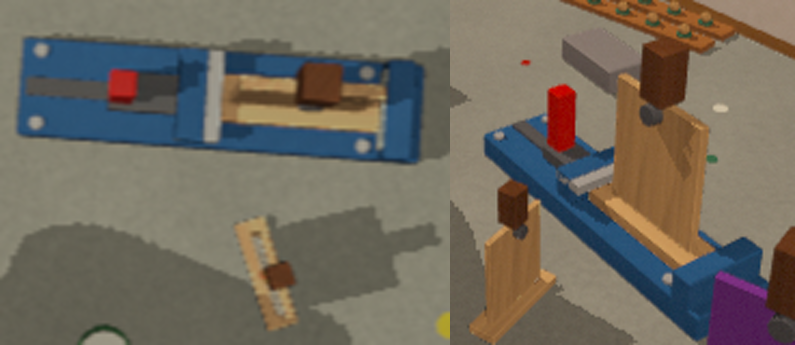

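The crop confirms it: the gauge is the tall wooden one in the vise, with the small wooden one at lower left and the purple one to the right. I'll look at its dial first, with the wrist camera from the far (+x) side.

Emit:
{"method": "send_rows", "body": {"plan": [[0, -0.0305, -0.021, 0, 0], [0, -0.0305, -0.021, 0, 0], [0, -0.0305, -0.021, 0, 0], [0, -0.0305, -0.021, 0, 0], [0, -0.0305, -0.021, 0, 0], [0, -0.0305, -0.021, 0, 0], [0, -0.0305, -0.021, 0, 0], [0, -0.0305, -0.021, 0, 0], [0, -0.0305, -0.021, 0, 0], [0, -0.0305, -0.021, 0, 0], [0, -0.0305, -0.021, 0, 0], [0, -0.0305, -0.021, 0, 0], [0, -0.0305, -0.021, 0, 0], [0, -0.0305, -0.021, 0, 0], [0, -0.0305, -0.021, 0, 0], [0, -0.0305, -0.021, 0, 0], [0, -0.0305, -0.021, 0, 0], [0, -0.0305, -0.021, 0, 0], [0, -0.0305, -0.021, 0, 0], [0, -0.0305, -0.021, 0, 0]]}}

```text
time_s: 1.77
position: [0.6376, -0.0906, 0.236]
tcp_rot: [[-0.895, 0.447, -0.001], [0.447, 0.895, 0.0], [0.001, -0.0, -1.0]]
force: [-0.4, -0.1, -0.4]
opening: 1.003
grasp_force: 0.0
```

Emit:
{"method": "send_rows", "body": {"plan": [[0, -0.0305, -0.021, 0, 0], [0, -0.0305, -0.021, 0, 0], [0, -0.0305, -0.021, 0, 0], [0, -0.0305, -0.021, 0, 0], [0, 0, 0, 0, 0.12], [0, 0, 0, 0, 0.12], [0, 0, 0, 0, 0.12], [0, 0, 0, 0, 0.12], [0, 0, 0, 0, 0.12], [0, 0, 0, 0, 0.12], [0, 0, 0, 0, 0.12], [0, 0, 0, 0, 0.12], [0, 0, 0, 0, 0.12], [0, 0, 0, 0, 0.12], [0, 0, 0, 0, 0.12], [0, 0, 0, 0, 0.12], [0, 0, 0, 0, 0.12], [0, 0, 0, 0, 0.12], [0, 0, 0, 0, 0.12], [0, 0, 0, 0, 0.12]]}}

```text
time_s: 3.43
position: [0.7086, -0.2183, 0.2357]
tcp_rot: [[0.73, 0.684, -0.001], [0.684, -0.73, 0.001], [-0.001, -0.002, -1.0]]
force: [0.5, -0.5, -0.0]
opening: 1.001
grasp_force: 0.0
```

Emit:
{"method": "send_rows", "body": {"plan": [[0, 0, 0, 0.01, 0.12], [0, 0, 0, 0.01, 0.12], [0, 0, 0, 0.01, 0.12], [0, 0, 0, 0.01, 0.12], [0, 0, 0, 0.01, 0.12], [0, 0, 0, 0.01, 0.12], [0, 0, 0, 0, 0], [0, 0, 0, 0, 0], [0, 0, 0, 0, 0]]}}

```text
time_s: 4.18
position: [0.7092, -0.2186, 0.1767]
tcp_rot: [[0.999, 0.041, 0.0], [0.041, -0.999, -0.0], [0.0, 0.0, -1.0]]
force: [-0.8, -0.0, -0.6]
opening: 1.001
grasp_force: 0.0
```

Run:
```python
from h import *
s=read_state();print(s["time_s"],s["position"],np.array(s["tcp_rot"])[:,0],s["force"])
c=calibration("wrist");p,d=capture("wrist");np.savez("w1.npz",p=p,d=d,R=c["rotation"],o=c["xyz"])
cv2.imwrite("pics/w1.png",p)
# stud yaw: ridge per column
z=np.load("top0.npz");p,d=z["p"],z["d"];c=calibration("top");P=cloud(c,d)
q=P[225:280,185:255].reshape(-1,3);q=q[q[:,2]>.05]
A=[]
for yaw in np.radians(np.arange(-9,3,.5)):
    e=np.array([-np.sin(yaw),np.cos(yaw)]);w=q[:,:2]@e
    f=np.polyfit(w,q[:,2]**1,4);A.append((np.std(q[:,2]-np.polyval(f,w)),np.degrees(yaw)))
print(sorted(A)[:4])
for h in(.05,.06,.066):
    r=cv2.minAreaRect(q[q[:,2]>h][:,:2].astype(np.float32));print(h,r)
```

```text
4.1833 [ 0.70915672 -0.21859453  0.17673233] [9.99143451e-01 4.13802438e-02 2.01184410e-04] [-0.79967507 -0.04891299 -0.61325401]
[(np.float64(0.002781228905169475), np.float64(-3.0000000000000004)), (np.float64(0.00278312353995309), np.float64(-3.5)), (np.float64(0.0027876310200003074), np.float64(-2.5)), (np.float64(0.002793224343423276), np.float64(-4.0))]
0.05 ((0.5279563069343567, 0.0742194652557373), (0.2852608263492584, 0.08303846418857574), 80.83589935302734)
0.06 ((0.5273300409317017, 0.07232741266489029), (0.2816520035266876, 0.08128179609775543), 80.60734558105469)
0.066 ((0.5266870260238647, 0.06996487081050873), (0.2768912613391876, 0.08040320128202438), 80.52851867675781)
```

View pics/w1.png

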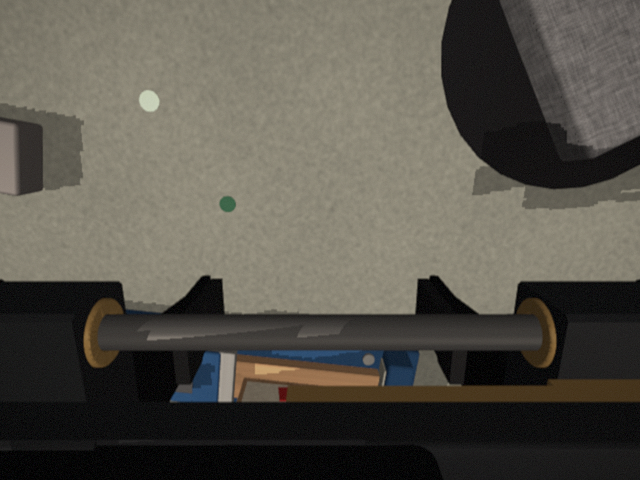

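The wrist picture shows only the lower end of the red tab at (283,394). The gripper body hides the rest of the dial, so I'll raise the camera and move it closer.

Emit:
{"method": "send_rows", "body": {"plan": [[0, -0.012, 0, -0.025, 0], [0, -0.013, 0, -0.03, 0], [0, 0, 0, 0, 0], [0, 0, 0, 0, 0], [0, 0, 0, 0, 0]]}}

```text
time_s: 4.65
position: [0.6842, -0.2196, 0.2324]
tcp_rot: [[0.999, 0.04, 0.001], [0.04, -0.999, -0.001], [0.001, 0.001, -1.0]]
force: [-0.3, -0.0, 0.6]
opening: 0.999
grasp_force: 0.0
```

Run:
```python
from h import *
s=read_state();print(s["time_s"],s["position"])
c=calibration("wrist");p,d=capture("wrist");np.savez("w2.npz",p=p,d=d,R=c["rotation"],o=c["xyz"])
cv2.imwrite("pics/w2.png",cv2.resize(p[290:420,140:440],(780,338),interpolation=cv2.INTER_CUBIC))
# stud
z=np.load("top0.npz");p0,d0=z["p"],z["d"];ct=calibration("top");P=cloud(ct,d0)
q=P[225:280,185:255].reshape(-1,3);q=q[(q[:,2]>.03)&(q[:,2]<.1)]
A=[]
for yaw in np.radians(np.arange(-10,3,.5)):
    e=np.array([-np.sin(yaw),np.cos(yaw)]);w=q[q[:,2]>.052];t=w[:,:2]@e
    f=np.polyfit(t,w[:,2],4);A.append((np.std(w[:,2]-np.polyval(f,t)),np.degrees(yaw)))
print(sorted(A)[:3])
for h in(.05,.06,.064,.067):
    r=cv2.minAreaRect(q[q[:,2]>h][:,:2].astype(np.float32));print(h,np.round(r[0],4),np.round(r[1],4),round(r[2],2))
# foot by colour edges: image corners
hsv=cv2.cvtColor(p0,cv2.COLOR_BGR2HSV);m=((hsv[...,0]>8)&(hsv[...,0]<35)&(hsv[...,1]>70)).astype(np.uint8);m[:225]=0;m[280:]=0;m[:,:185]=0;m[:,256:]=0
ys,xs=np.nonzero(m);F=np.array([onz(ct,u,v,.012)[:2] for u,v in zip(xs,ys)],np.float32);print("foot col",cv2.minAreaRect(F))
# dial: red, pivot
mt=np.degrees
yv=np.radians(-4.4);ey=np.array([-np.sin(yv),np.cos(yv),0]);ex=np.array([np.cos(yv),np.sin(yv),0]);O=np.array([.571,-.2077,.025])
hs=cv2.cvtColor(p,cv2.COLOR_BGR2HSV);red=((hs[...,0]<8)|(hs[...,0]>172))&(hs[...,1]>130)&(hs[...,2]>60)
blk=hs[...,2]<45
def hit(u,v,off):
    o,r=ray(c,u,v);t=((O+off*ex-o)@ex)/(r@ex);X=o+r*t-O;return X@ey,X[2]
n,l,st,ce=cv2.connectedComponentsWithStats(red.astype(np.uint8))
for i in range(1,n):
    if st[i,4]>5:
        print(st[i],ce[i]); v,u=np.nonzero(l==i);Y=np.array([hit(a,b,.006) for a,b in zip(u,v)]);print("y,z",Y.mean(0),Y.min(0),Y.max(0),"angle",np.arctan2(Y[:,0].mean(),.118-Y[:,1].mean()))
```

```text
4.65 [ 0.68416135 -0.21955881  0.23238855]
[(np.float64(0.002642536938589557), np.float64(-3.5)), (np.float64(0.002644675783889392), np.float64(-3.0000000000000004)), (np.float64(0.002650319193573431), np.float64(-4.0))]
0.05 [0.5459 0.1874] [0.0498 0.0802] 86.79
0.06 [0.5457 0.1875] [0.0443 0.0798] 85.63
0.064 [0.5459 0.1875] [0.0393 0.0801] 86.71
0.067 [0.5458 0.1885] [0.0361 0.0798] 87.13
foot col ((0.5460587739944458, 0.18695580959320068), (0.1321207731962204, 0.09104713797569275), 86.91561126708984)
[155 308  12   6  46] [160.19565217 310.32608696]
y,z [0.13535617 0.02013688] [0.13135568 0.0143362 ] [0.1384992  0.02637033] angle 0.9447973650724338
```

View pics/w2.png

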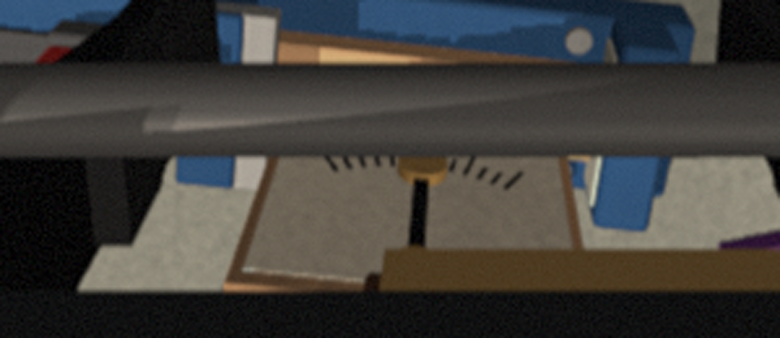

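The view shows the pointer tip disc at crop (422,168) and the dial ticks. The red tab is now hidden behind the grey rod, so I'll go halfway back.

Emit:
{"method": "send_rows", "body": {"plan": [[0, 0.006, 0, 0.013, 0], [0, 0.006, 0, 0.013, 0], [0, 0, 0, 0, 0], [0, 0, 0, 0, 0], [0, 0, 0, 0, 0]]}}

```text
time_s: 5.12
position: [0.6958, -0.2188, 0.204]
tcp_rot: [[0.999, 0.039, -0.002], [0.039, -0.999, 0.001], [-0.002, -0.001, -1.0]]
force: [-0.4, -0.0, 0.8]
opening: 1.001
grasp_force: 0.0
```

Run:
```python
from h import *
s=read_state();print(s["time_s"],s["position"])
c=calibration("wrist");p,d=capture("wrist");np.savez("w3.npz",p=p,d=d,R=c["rotation"],o=c["xyz"])
cv2.imwrite("pics/w3.png",cv2.resize(p[340:410,200:400],(800,280),interpolation=cv2.INTER_CUBIC))
yv=np.radians(-4.4);ey=np.array([-np.sin(yv),np.cos(yv),0]);ex=np.array([np.cos(yv),np.sin(yv),0]);O=np.array([.571,-.2077,.025])
hs=cv2.cvtColor(p,cv2.COLOR_BGR2HSV);red=((hs[...,0]<8)|(hs[...,0]>172))&(hs[...,1]>130)&(hs[...,2]>60)
def hit(u,v,off):
    o,r=ray(c,u,v);t=((O+off*ex-o)@ex)/(r@ex);X=o+r*t-O;return X@ey,X[2]
n,l,st,ce=cv2.connectedComponentsWithStats(red.astype(np.uint8))
for i in range(1,n):
    if st[i,4]>5:
        print(st[i],ce[i]); v,u=np.nonzero(l==i);Y=np.array([hit(a,b,.006) for a,b in zip(u,v)]);print("y,z",Y.mean(0),Y.min(0),Y.max(0),"angle",np.arctan2(Y[:,0].mean(),.118-Y[:,1].mean()))
print([hit(u,v,.0075) for u,v in((302,354),(302,370),(302,385))])
```

```text
5.1167 [ 0.69582036 -0.21878877  0.2040022 ]
[282 354  11  11  97] [286.83505155 359.16494845]
y,z [0.01266794 0.03447355] [0.00777552 0.02613729] [0.01720271 0.04217067] angle 0.15051674832199938
[(np.float64(0.00010216436118705502), np.float64(0.026588540680880977)), (np.float64(-0.0009443319734970756), np.float64(0.05009511061605667)), (np.float64(-0.0018064846200852279), np.float64(0.06946092281255964))]
```

View pics/w3.png

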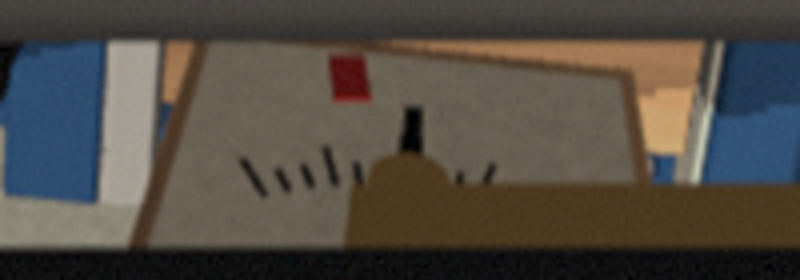

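The view is clear: red tab at pixel (286.8,359.2), black pointer tip at about (303.5,366.5), and the board's edges at columns 246 and 358 on row 359. I'll refine the mark angle relative to the pointer and the edges.

Run:
```python
from h import *
z=np.load("w3.npz");p=z["p"];c=calibration("wrist");c["rotation"]=z["R"];c["xyz"]=z["o"]
g=cv2.cvtColor(p,cv2.COLOR_BGR2GRAY).astype(float)
for yw in(-3.5,-4.4,-5.2):
    yv=np.radians(yw);ey=np.array([-np.sin(yv),np.cos(yv),0]);ex=np.array([np.cos(yv),np.sin(yv),0]);O=np.array([.571,-.2077,.025])
    def hit(u,v,off):
        o,r=ray(c,u,v);t=((O+off*ex-o)@ex)/(r@ex);X=o+r*t-O;return np.round([X@ey,X[2]],4)
    if yw==-3.5:
        w=np.clip(90-g[367:377,295:312],0,None);print((w*np.arange(295,312)).sum(1)/w.sum(1));print(g[362:370,303])
    print(yw,"tip",hit(303.3,366.5,.0075),"tab",hit(286.8,359.2,.006),"edges",hit(246.2,359.5,.004),hit(358.2,359,.004),"pointer up",hit(303,374,.0075))
```

```text
[302.90836653 302.9154519  302.88169014 302.77472527 302.71098266
 302.63414634 302.44772118 302.34180139 302.30309735 302.28571429]
[ 98.  96. 100.  93.  69.  28.   0.   0.]
-3.5 tip [-0.0019  0.0451] tab [0.0126 0.0343] edges [0.0469 0.037 ] [-0.0506  0.021 ] pointer up [-0.0021  0.0554]
-4.4 tip [-0.0018  0.045 ] tab [0.0127 0.0346] edges [0.0468 0.0381] [-0.0508  0.0198] pointer up [-0.002   0.0554]
-5.2 tip [-0.0017  0.045 ] tab [0.0128 0.0349] edges [0.0467 0.0391] [-0.051   0.0186] pointer up [-0.0019  0.0553]
```

Mark ≈ 0.174 rad. Next, the red post.

Emit:
{"method": "send_rows", "body": {"plan": [[0, 0.0014, -0.0355, 0, 0], [0, 0.0014, -0.0355, 0, 0], [0, 0.0014, -0.0355, 0, 0], [0, 0.0014, -0.0355, 0, 0], [0, 0, 0, 0, -0.1213], [0, 0, 0, 0, -0.1213], [0, 0, 0, 0, -0.1213], [0, 0, 0, 0, -0.1213], [0, 0, 0, 0, -0.1213], [0, 0, 0, 0, -0.1213], [0, 0, 0, 0, -0.1213], [0, 0, 0, 0, -0.1213], [0, 0, 0, 0, -0.1213], [0, 0, 0, 0, -0.1213], [0, 0, 0, 0, -0.1213], [0, 0, 0, 0, -0.1213]]}}

```text
time_s: 6.5
position: [0.6964, -0.0771, 0.2064]
tcp_rot: [[0.07, 0.998, 0.001], [0.998, -0.07, -0.0], [-0.0, 0.001, -1.0]]
force: [0.7, -0.1, 0.2]
opening: 0.999
grasp_force: 0.0
```

Emit:
{"method": "send_rows", "body": {"plan": [[0, -0.0022, -0.0288, 0, 0], [0, -0.0022, -0.0288, 0, 0], [0, -0.0022, -0.0288, 0, 0], [0, -0.0022, -0.0288, 0, 0], [0, 0, 0, 0, 0], [0, 0, 0, 0, 0], [0, 0, 0, 0, 0]]}}

```text
time_s: 7.08
position: [0.5821, -0.0775, 0.2067]
tcp_rot: [[0.077, 0.997, 0.004], [0.997, -0.077, -0.001], [-0.001, 0.004, -1.0]]
force: [1.0, -0.9, -0.3]
opening: 0.998
grasp_force: 0.0
```

Run:
```python
from h import *
s=read_state();R=np.array(s["tcp_rot"]);print(s["time_s"],s["position"],R[:,0])
c=calibration("wrist");p,d=capture("wrist");P=cloud(c,d)
hs=cv2.cvtColor(p,cv2.COLOR_BGR2HSV);red=((hs[...,0]<8)|(hs[...,0]>172))&(hs[...,1]>150)&(hs[...,2]>60)
q=P[red&(P[...,2]>.095)&(P[...,2]<.105)]
print(len(q))
if len(q):
    r=cv2.minAreaRect(q[:,:2].astype(np.float32));print(r);print("off tool",R.T@(np.append(r[0],.1)-s["position"]))
```

```text
7.0833 [ 0.58207704 -0.07745907  0.20665716] [ 7.66669819e-02  9.97056454e-01 -7.75855247e-04]
815
((0.5787083506584167, -0.07796736061573029), (0.02021271362900734, 0.019382881000638008), 85.71290588378906)
off tool [-0.00068231 -0.00370603  0.106645  ]
```

Emit:
{"method": "send_rows", "body": {"plan": [[0, 0, -0.003, 0.0255, 0], [0, 0, 0, 0.0255, 0], [0, 0, 0, 0.0255, 0], [0, 0, 0, 0.0255, 0], [0, 0, 0, 0.0255, 0], [0, 0, 0, 0, 0], [0, 0, 0, 0, 0], [255, 0, 0, 0, 0], [255, 0, 0, 0, 0], [255, 0, 0, 0, 0], [255, 0, 0, 0, 0], [255, 0, 0, 0, 0], [255, 0, 0, 0, 0], [255, 0, 0, 0, 0], [255, 0, 0, 0, 0], [255, 0, 0, 0, 0], [255, 0, 0, 0, 0]]}}

```text
time_s: 8.55
position: [0.5775, -0.0767, 0.078]
tcp_rot: [[0.076, 0.997, -0.0], [0.997, -0.076, 0.0], [0.0, -0.0, -1.0]]
force: [-0.1, -0.1, -0.6]
opening: 0.326
grasp_force: 0.0
```

Emit:
{"method": "send_rows", "body": {"plan": [[255, 0, 0, 0, 0], [255, 0, 0, 0, 0], [255, 0, 0, 0, 0], [255, 0, 0, 0, 0], [255, 0, 0, 0, 0], [255, 0.004, 0, 0, 0], [255, 0.004, 0, 0, 0], [255, 0.004, 0, 0, 0], [255, 0.004, 0, 0, 0], [255, 0.004, 0, 0, 0], [255, 0.004, 0, 0, 0], [255, 0.004, 0, 0, 0], [255, 0.004, 0, 0, 0], [255, 0, 0, 0, 0], [255, 0, 0, 0, 0]]}}

```text
time_s: 9.8
position: [0.5825, -0.0454, 0.0782]
tcp_rot: [[0.077, 0.997, 0.005], [0.997, -0.077, -0.001], [-0.001, 0.005, -1.0]]
force: [5.9, -1.1, -4.4]
opening: 0.223
grasp_force: 30.0
```

Emit:
{"method": "send_rows", "body": {"plan": [[0, 0, 0, 0, 0], [0, 0, 0, 0, 0], [0, 0, 0, 0, 0], [0, 0, 0, 0, 0], [0, 0, 0, -0.02, 0], [0, 0, 0, -0.035, 0], [0, 0, 0, -0.035, 0], [0, 0, 0, -0.035, 0], [0, 0, 0, -0.04, 0], [0, -0.02, 0, 0, 0], [0, -0.036, 0, 0, 0], [0, -0.036, 0, 0, 0], [0, -0.036, 0, 0, 0], [0, -0.035, 0, 0, 0], [0, 0, 0, 0, 0], [0, 0, 0, 0, 0], [0, 0, 0, 0, 0]]}}

```text
time_s: 11.22
position: [0.5667, -0.2067, 0.2426]
tcp_rot: [[0.077, 0.997, -0.002], [0.997, -0.077, 0.002], [0.001, -0.002, -1.0]]
force: [-0.5, 0.4, 0.2]
opening: 0.996
grasp_force: 0.0
```

Run:
```python
from h import *
s=read_state();R=np.array(s["tcp_rot"]);print(s["time_s"],s["position"],R[:,0],s["opening"],s["force"])
c=calibration("wrist");p,d=capture("wrist");P=cloud(c,d);Q=(P-s["position"])@R
hs=cv2.cvtColor(p,cv2.COLOR_BGR2HSV)
m=(d>0)&(P[...,2]>.19)&(P[...,2]<.207)&(np.abs(Q[...,0])<.035)&(np.abs(Q[...,1])<.03)
q=Q[m];print(len(q))
if len(q):r=cv2.minAreaRect(q[:,:2].astype(np.float32));print("grip in tool",r,np.median(q[:,2]))
ct=calibration("top");p,d=capture("top");P=cloud(ct,d);hs=cv2.cvtColor(p,cv2.COLOR_BGR2HSV)
red=((hs[...,0]<8)|(hs[...,0]>172))&(hs[...,1]>170)&(P[...,2]>.09)&(P[...,2]<.105)
red[:200]=0;red[270:]=0
q=P[red];print("post",len(q),cv2.minAreaRect(q[:,:2].astype(np.float32)) if len(q) else 0)
```

```text
11.2167 [ 0.56674993 -0.20668957  0.24263699] [0.07709108 0.99702297 0.0014725 ] 0.9957252992331886 [-0.46718656  0.35056569  0.22240047]
2457
grip in tool ((-0.0017070295289158821, 0.0027536870911717415), (0.025806616991758347, 0.026066245511174202), 89.80071258544922) 0.04216007452388461
post 73 ((0.5827735662460327, -0.04605737701058388), (0.017405983060598373, 0.019494375213980675), 89.4111557006836)
```

Emit:
{"method": "send_rows", "body": {"plan": [[0, -0.0015, 0.003, 0.02, 0], [0, 0, 0, 0.02, 0], [0, 0, 0, 0.02, 0], [0, 0, 0, 0.0126, 0], [120, 0, 0, 0, 0], [255, 0, 0, 0, 0], [255, 0, 0, 0, 0], [255, 0, 0, 0, 0], [255, 0, 0, 0, 0], [255, 0, 0, 0, 0], [255, 0, 0, 0, 0], [255, 0, 0, 0, 0], [255, 0, 0, 0, 0], [255, 0, 0, 0, 0], [255, 0, 0, 0, 0], [255, 0, 0, 0, 0], [255, 0, 0, 0, 0], [255, 0, 0, 0, 0], [255, 0, 0, 0, 0]]}}

```text
time_s: 12.9
position: [0.5705, -0.2091, 0.1705]
tcp_rot: [[0.076, 0.997, 0.0], [0.997, -0.076, -0.0], [-0.0, 0.0, -1.0]]
force: [-0.1, 0.4, 0.5]
opening: 0.293
grasp_force: 30.0
```

Emit:
{"method": "send_rows", "body": {"plan": [[255, 0, 0, -0.004, 0], [255, 0, 0, -0.008, 0], [255, 0, 0, -0.012, 0], [255, 0, 0, -0.015, 0], [255, 0, 0, -0.015, 0], [255, 0, 0, -0.015, 0], [255, 0, 0, -0.015, 0], [255, 0, 0, -0.015, 0], [255, 0, 0, -0.011, 0], [255, 0, 0, -0.005, 0], [255, 0, 0, 0, 0]]}}

```text
time_s: 13.82
position: [0.5709, -0.2093, 0.2869]
tcp_rot: [[0.076, 0.997, 0.002], [0.997, -0.076, -0.001], [-0.001, 0.002, -1.0]]
force: [0.1, 0.3, -2.4]
opening: 0.296
grasp_force: 30.0
```

Emit:
{"method": "send_rows", "body": {"plan": [[255, 0.006, -0.0008, 0, 0], [255, 0.013, -0.0018, 0, 0], [255, 0.02, -0.0028, 0, 0], [255, 0.026, -0.0036, 0, 0], [255, 0.028, -0.004, 0, 0], [255, 0.028, -0.004, 0, 0], [255, 0.028, -0.004, 0, 0], [255, 0.028, -0.004, 0, 0], [255, 0.028, -0.004, 0, 0], [255, 0.028, -0.004, 0, 0], [255, 0.028, -0.004, 0, 0], [255, 0.028, -0.004, 0, 0], [255, 0.028, -0.004, 0, 0], [255, 0.028, -0.004, 0, 0], [255, 0.022, -0.003, 0, 0], [255, 0.016, -0.0025, 0, 0], [255, 0.008, -0.0015, 0, 0], [255, 0, 0, 0, 0], [255, 0, 0, 0, -0.02], [255, 0, 0, 0, 0]]}}

```text
time_s: 15.48
position: [0.5442, 0.1843, 0.2851]
tcp_rot: [[0.056, 0.998, -0.001], [0.998, -0.056, -0.001], [-0.001, -0.001, -1.0]]
force: [0.7, -0.1, -3.4]
opening: 0.298
grasp_force: 30.0
```

```bash
cat > g.py <<'E'
from h import *
def gauge(tag,zlo=-.115):
    # board back face / silhouette from side camera, in the tool frame (x=gauge y, y=gauge x, z down)
    s=read_state();R=np.array(s["tcp_rot"]);c=calibration("side");p,d=capture("side");np.savez(tag+"s.npz",p=p,d=d)
    P=cloud(c,d);Q=(P-s["position"])@R
    m=(d>0)&(np.abs(Q[...,1])<.03)&(Q[...,2]>.022)&(Q[...,2]<.16)&(np.abs(Q[...,0])<.12)
    hs=cv2.cvtColor(p,cv2.COLOR_BGR2HSV);m&=(hs[...,0]>5)&(hs[...,0]<30)&(hs[...,1]>60)
    return s,R,p,d,P,Q,m
E
python3 - <<'E'
from g import *
s,R,p,d,P,Q,m=gauge("a");print(s["time_s"],s["position"],R[:,0],s["force"],s["grasp_force"],s["opening"])
q=Q[m];print(len(q),q.min(0),q.max(0))
b=q[(q[:,2]>.035)&(q[:,2]<.12)];print("board y face med",np.median(b[:,1]))
# board edges at heights
for a in np.arange(.04,.125,.01):
    t=q[(q[:,2]>a)&(q[:,2]<a+.01)&(np.abs(q[:,1]+.004)<.006)];print(round(a+.005,3),len(t),np.percentile(t[:,0],[1,99]).round(4) if len(t) else 0)
v,u=np.nonzero(m);print(u.min(),u.max(),v.min(),v.max());cv2.imwrite("pics/a.png",p[0:400,150:500])
E
```

```text
15.4833 [0.54416221 0.18433593 0.28506856] [ 5.56975285e-02  9.98447286e-01 -8.95911179e-04] [ 0.6649816  -0.06025    -3.39698735] 29.998259211424738 0.2984438685632374
1442 [-0.0693345  -0.02115437  0.02209129] [0.06362279 0.01664927 0.14733545]
board y face med -0.005026568351260833
0.045 100 [-0.0518  0.0488]
0.055 101 [-0.0519  0.0452]
0.065 105 [-0.0529  0.0447]
0.075 102 [-0.0533  0.0465]
0.085 97 [-0.0526  0.0465]
0.095 94 [-0.0534  0.0452]
0.105 93 [-0.0512  0.0449]
0.115 96 [-0.052   0.0447]
0.125 93 [-0.0516  0.0461]
226 265 129 196
```

View pics/a.png

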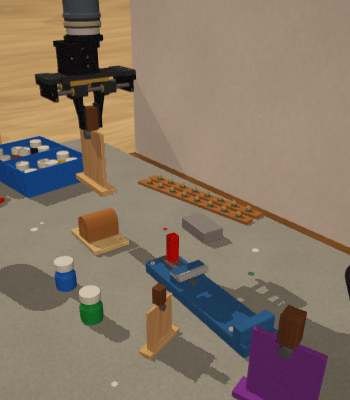

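The picture shows the gauge held upright over the stud, with the vise open and nothing else disturbed. Now I'll centre and lower it.

Emit:
{"method": "send_rows", "body": {"plan": [[255, 0.0016, 0.0012, 0.006, 0], [255, 0, 0, 0.012, 0], [255, 0, 0, 0.014, 0], [255, 0, 0, 0.014, 0], [255, 0, 0, 0.01, 0], [255, 0, 0, 0.006, 0], [255, 0, 0, 0.002, 0], [255, 0, 0, 0.001, 0], [255, 0, 0, 0.001, 0], [255, 0, 0, 0.001, 0], [255, 0, 0, 0, 0], [255, 0, 0, 0, 0], [255, 0, 0, 0, 0]]}}

```text
time_s: 16.62
position: [0.5459, 0.1867, 0.2189]
tcp_rot: [[0.056, 0.998, 0.001], [0.998, -0.056, 0.0], [0.0, 0.001, -1.0]]
force: [-0.2, 0.3, -3.2]
opening: 0.291
grasp_force: 30.0
```

Emit:
{"method": "send_rows", "body": {"plan": [[255, 0, 0, 0.001, 0], [255, 0, 0, 0.001, 0], [255, 0, 0, 0.001, 0], [255, 0, 0, 0.0005, 0], [255, 0, 0, 0, 0], [255, 0, 0, 0, 0]]}}

```text
time_s: 17.12
position: [0.5458, 0.1867, 0.2154]
tcp_rot: [[0.056, 0.998, 0.0], [0.998, -0.056, 0.0], [0.0, 0.0, -1.0]]
force: [-1.7, -0.1, 1.4]
opening: 0.296
grasp_force: 30.0
```

Emit:
{"method": "send_rows", "body": {"plan": [[255, 0, 0, 0.0005, 0], [255, 0, 0, 0.0005, 0], [255, 0, 0, 0, 0], [255, 0, 0, 0, 0], [255, 0, 0, 0, 0], [255, 0, 0, 0, 0]]}}

```text
time_s: 17.62
position: [0.5458, 0.1867, 0.2154]
tcp_rot: [[0.056, 0.998, 0.001], [0.998, -0.056, 0.0], [0.0, 0.001, -1.0]]
force: [-3.1, -0.1, 6.9]
opening: 0.298
grasp_force: 30.0
```

Run:
```python
from g import *
s,R,p,d,P,Q,m=gauge("b");print(s["time_s"],s["position"],R[:,0],s["force"],s["moment"],s["opening"])
q=Q[m];print(len(q),q.min(0),q.max(0))
c=calibration("wrist");w,dw=capture("wrist");np.savez("bw.npz",p=w,d=dw,R=c["rotation"],o=c["xyz"])
cv2.imwrite("pics/bw.png",w)
```

```text
17.6167 [0.54579886 0.18671659 0.21537033] [5.62439312e-02 9.98417049e-01 1.26233700e-04] [-3.10304336 -0.07980643  6.86980422] [-0.21674143  0.77834045  0.06841239] 0.2976432361458418
1383 [-0.06759477 -0.02976688  0.02200002] [0.06299678 0.02920435 0.15985866]
```

View pics/bw.png

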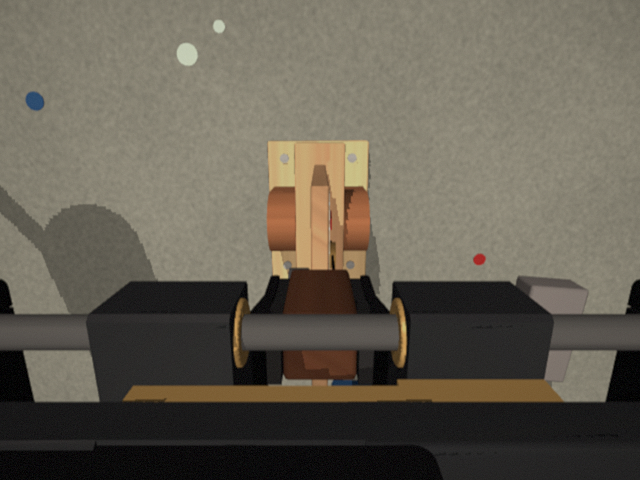

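The wrist view shows the gauge level across the stud. Its sole end is at (320,141), the red tab at (331,222), and the pointer near (331,258). I'll start a small rock while checking the force, measuring the sole's centring first.

```bash
cat > e.py <<'E'
from h import *
def board(tag,w,c,s):
    # red tab & dark pointer columns near the board in wrist picture
    hs=cv2.cvtColor(w,cv2.COLOR_BGR2HSV);red=((hs[...,0]<8)|(hs[...,0]>172))&(hs[...,1]>140)
    red[:120]=0;red[290:]=0;red[:,:270]=0;red[:,:325]=0;red[:,350:]=0
    v,u=np.nonzero(red);print("tab px",len(u),(u.min(),u.max(),v.min(),v.max()) if len(u) else 0)
E
python3 - <<'E'
from e import *
z=np.load("bw.npz");w=z["p"];c=calibration("wrist");s=read_state();R=np.array(s["tcp_rot"])
g=cv2.cvtColor(w,cv2.COLOR_BGR2GRAY).astype(int)
P=cloud(c,z["d"]);Q=(P-s["position"])@R
for u in(302,335):
    print(u,[(v,Q[v,u].round(4).tolist()) for v in range(139,146)])
t=Q[(P[...,2]>.076)&(P[...,2]<.088)&(np.abs(Q[...,1])<.022)&(z["d"]>0)];print("sole end",np.percentile(t[:,0],99.5),t[:,1].min(),t[:,1].max())
t=Q[(P[...,2]>.007)&(P[...,2]<.018)&(np.abs(Q[...,1])<.06)&(z["d"]>0)&(np.abs(Q[...,0])<.1)];print("foot end",np.percentile(t[:,0],99.5),t[:,1].min(),t[:,1].max())
board("b",w,c,s)
print(g[215:275:4,324:345])
E
```

```text
302 [(139, [0.0659, -0.0173, 0.215]), (140, [0.0652, -0.0169, 0.2071]), (141, [0.0644, -0.0167, 0.2029]), (142, [0.065, -0.014, 0.1405]), (143, [0.0645, -0.0136, 0.1327]), (144, [0.0638, -0.0137, 0.1331]), (145, [0.0631, -0.0137, 0.1332])]
335 [(139, [0.0659, 0.0127, 0.216]), (140, [0.0652, 0.0123, 0.2039]), (141, [0.0644, 0.0123, 0.203]), (142, [0.0649, 0.01, 0.1417]), (143, [0.0644, 0.0097, 0.1337]), (144, [0.0637, 0.0096, 0.1333]), (145, [0.0631, 0.0096, 0.1314])]
sole end 0.0644409003624242 -0.019543368583885994 0.01657296525211598
foot end 0.06521013262047069 -0.04796057941760441 0.04250525490092256
tab px 37 (np.int64(326), np.int64(349), np.int64(217), np.int64(288))
[[150 152 149 131 125 146  83  81 121 126 121 125 122 132 164 171 167 169
  167 136  85]
 [152 152 149 130 123 150  95  83 121 126 125 122 123 123 136 163 172 167
  163 135  87]
 [157 155 152 134 116 124  87  86 120 125 123 124 125 125 126 133 163 172
  164 126  85]
 [158 159 157 135 126 159 103  87 121 125 126 124 123 123 126 124 123 120
  120 108  88]
 [161 161 158 137 120 151 135 127 127 125 124 123 124 126 126
[... 218 characters left out ...]
6 133 116 127  85  56  63  65  66  91 121 127 128 125 125 121
  114  84  70]
 [159 157 152 130 121 140  98  70  76  77  76  95 121 128 131 124 123 119
  112  78  63]
 [159 163 160 135 125 147 109  89  91  94  91  96 122 129 128 126 124 120
  110 101 122]
 [161 163 161 138 123 135 111  82  59  73 103 112 126 126 126 127 123 119
  111 116 137]
 [163 163 162 138 120 129 111  68  17  46 101 114 124 128 128 126 125 119
  110 114 136]
 [164 163 161 134 109 126 112  68  19  18  68 113 127 130 127 127 125 122
  112 113 135]
 [166 169 163 138 115 127 109  89  38   1  49 108 130 130 130 127 125 120
  118 137 144]
 [ 37  38  39  39  35  41  33  38  37  36  40  37  37  35  36  35  36  37
   34  30  31]]
```

Emit:
{"method": "send_rows", "body": {"plan": [[255, 0, 0, 0.0005, 0], [255, 0.001, 0, 0, 0], [255, 0.001, 0, 0, 0], [255, 0.001, 0, 0, 0], [255, 0.001, 0, 0, 0], [255, 0.001, 0, 0.0001, 0], [255, 0.001, 0, 0, 0], [255, 0.001, 0, 0.0001, 0], [255, 0.001, 0, 0, 0], [255, 0, 0, 0, 0], [255, 0, 0, 0, 0], [255, 0, 0, 0, 0]]}}

```text
time_s: 18.72
position: [0.5463, 0.1936, 0.215]
tcp_rot: [[0.056, 0.998, 0.001], [0.998, -0.056, -0.002], [-0.002, 0.001, -1.0]]
force: [-3.4, -3.0, 9.8]
opening: 0.293
grasp_force: 30.0
```

```bash
cat >> e.py <<'E'
def tilt(tag):
    s=read_state();R=np.array(s["tcp_rot"]);print(s["time_s"],s["position"].round(4),"F",s["force"].round(1),s["opening"])
    c=calibration("wrist");w,d=capture("wrist");np.savez(tag+"w.npz",p=w,d=d,R=c["rotation"],o=c["xyz"])
    P=cloud(c,d);Q=(P-s["position"])@R
    # sole upper face on both sides of the board: fit z over x
    for lo,hi in((-.017,-.007),(.008,.017)):
        t=Q[(Q[...,1]>lo)&(Q[...,1]<hi)&(Q[...,2]>.10)&(Q[...,2]<.165)&(Q[...,0]>.02)&(Q[...,0]<.1)&(d>0)]
        t=t[t[:,0]<np.percentile(t[:,0],97)]
        f=np.polyfit(t[:,0],t[:,2],1)
        for _ in range(4):
            k=np.abs(t[:,2]-np.polyval(f,t[:,0]))<.003;f=np.polyfit(t[k,0],t[k,2],1)
        print("wrist sole tilt",len(t),k.sum(),np.arctan(f[0]).round(4),"z at 0",f[1].round(4))
    board(tag,w,c,s)
    # side camera: back face of the board, principal axes of its edges
    c=calibration("side");p,d=capture("side");np.savez(tag+"s.npz",p=p,d=d);P=cloud(c,d);Q=(P-s["position"])@R
    hs=cv2.cvtColor(p,cv2.COLOR_BGR2HSV)
    m=(d>0)&(np.abs(Q[...,1]+.005)<.005)&(Q[...,2]>.03)&(Q[...,2]<.128)&(np.abs(Q[...,0])<.12)&(hs[...,0]>5)&(hs[...,0]<30)
    q=Q[m][:,[0,2]].astype(np.float32);r=cv2.minAreaRect(q);print("side board",len(q),np.round(r[0],4),np.round(r[1],4),round(r[2],2))
    L=[]
    for a in np.arange(.045,.115,.005):
        t=q[(q[:,1]>a)&(q[:,1]<a+.005)];L.append((a+.0025,*np.percentile(t[:,0],[2,98])))
    L=np.array(L);print("edge tilts",[np.round(-np.arctan(np.polyfit(L[:,0],L[:,i],1)[0]),4) for i in(1,2)],"mid",((L[:,1]+L[:,2])/2).mean().round(4))
E
python3 -c "
from e import *
tilt('c')"
```

```text
18.7167 [0.5463 0.1936 0.215 ] F [-3.4 -3.   9.8] 0.2934757139495247
wrist sole tilt 708 708 0.0411 z at 0 0.1326
wrist sole tilt 589 589 0.0418 z at 0 0.1326
tab px 24 (np.int64(328), np.int64(348), np.int64(225), np.int64(288))
side board 806 [-0.0065  0.0791] [0.1045 0.098 ] 0.77
edge tilts [np.float64(0.0323), np.float64(-0.0156)] mid -0.0077
```

Rolling works: the sole tilt reads 0.0415 rad and the sole is centred to 1 mm. Continuing towards 0.174.

Emit:
{"method": "send_rows", "body": {"plan": [[255, 0.0012, 0, 0, 0], [255, 0.0012, 0, 0.0001, 0], [255, 0.0012, 0, 0.0001, 0], [255, 0.0012, 0, 0.0001, 0], [255, 0.0012, 0, 0.0001, 0], [255, 0.0012, 0, 0.0001, 0], [255, 0.0012, 0, 0.0001, 0], [255, 0.0012, 0, 0.0001, 0], [255, 0.0012, 0, 0.0001, 0], [255, 0.0012, 0, 0.0001, 0], [255, 0.0012, 0, 0.0001, 0], [255, 0.0012, 0, 0.0001, 0], [255, 0.0012, 0, 0.0001, 0], [255, 0.0012, 0, 0.0001, 0], [255, 0, 0, 0, 0], [255, 0, 0, 0, 0], [255, 0, 0, 0, 0], [255, 0, 0, 0, 0]]}}

```text
time_s: 20.32
position: [0.5472, 0.2104, 0.2131]
tcp_rot: [[0.056, 0.998, 0.001], [0.998, -0.056, -0.002], [-0.002, 0.001, -1.0]]
force: [-2.1, -1.5, 6.2]
opening: 0.297
grasp_force: 30.0
```

Run:
```python
from e import *
tilt('d')
# baseline tilt on the level picture
z=np.load("bw.npz");c=calibration("wrist");c["rotation"],c["xyz"]=z["R"],z["o"];P=cloud(c,z["d"])
R=np.array(read_state()["tcp_rot"]);Q=(P-np.array([.5458,.1867,.2154]))@R
for lo,hi in((-.017,-.007),(.008,.017)):
    t=Q[(Q[...,1]>lo)&(Q[...,1]<hi)&(Q[...,2]>.12)&(Q[...,2]<.145)&(Q[...,0]>.02)&(Q[...,0]<.062)];print("base",np.polyfit(t[:,0],t[:,2],1))
w=np.load("dw.npz")["p"];cv2.imwrite("pics/d.png",cv2.resize(w[120:290,260:400],(659,800)[::1] if 0 else (490,595),interpolation=cv2.INTER_CUBIC))
```

```text
20.3167 [0.5472 0.2104 0.2131] F [-2.1 -1.5  6.2] 0.2974488310293889
wrist sole tilt 379 379 0.1397 z at 0 0.1338
wrist sole tilt 328 327 0.1431 z at 0 0.1338
tab px 27 (np.int64(327), np.int64(346), np.int64(239), np.int64(287))
side board 822 [-0.0257  0.0792] [0.126  0.0984] 0.94
edge tilts [np.float64(0.1318), np.float64(0.0949)] mid -0.0179
base [-0.00430111  0.13289481]
base [-0.00274347  0.13293024]
```

View pics/d.png

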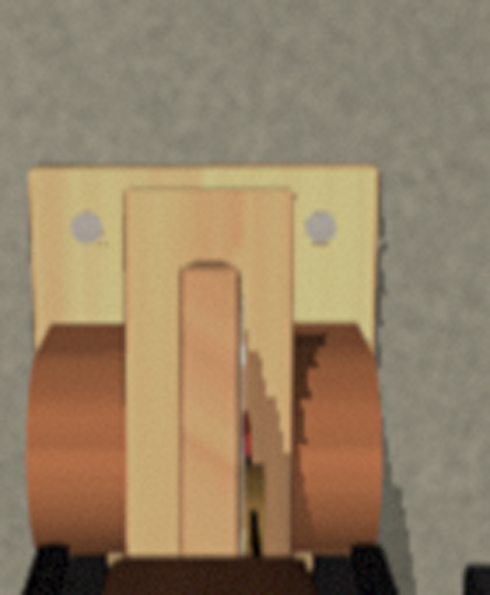

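The crop shows the red tab at (249,440) just ahead of the pointer's brass bob and tip at about (254,490). It needs about 0.03 rad more, which is about 4.4 mm.

Emit:
{"method": "send_rows", "body": {"plan": [[255, 0.0011, 0, 0.0002, 0], [255, 0.0011, 0, 0.0003, 0], [255, 0.0011, 0, 0.0002, 0], [255, 0.0011, 0, 0.0002, 0], [255, 0, 0, 0, 0], [255, 0, 0, 0, 0], [255, 0, 0, 0, 0], [255, 0, 0, 0, 0], [255, 0, 0, 0, 0], [255, 0, 0, 0, 0], [255, 0, 0, 0, 0], [255, 0, 0, 0, 0], [255, 0, 0, 0, 0], [255, 0, 0, 0, 0], [255, 0, 0, 0, 0], [255, 0, 0, 0, 0], [255, 0, 0, 0, 0], [255, 0, 0, 0, 0], [255, 0, 0, 0, 0], [255, 0, 0, 0, 0]]}}

```text
time_s: 22.08
position: [0.5474, 0.215, 0.2124]
tcp_rot: [[0.056, 0.998, 0.001], [0.998, -0.056, -0.002], [-0.002, 0.001, -1.0]]
force: [-2.2, -1.5, 6.5]
opening: 0.297
grasp_force: 30.0
```

Run:
```python
from e import *
tilt('f')
# direct pointer/tab reading: columns in front of the dial, per-row hue/brightness (u at dial's right)
w=np.load("fw.npz")["p"];z=np.load("fw.npz");c=calibration("wrist");s=read_state();R=np.array(s["tcp_rot"])
hs=cv2.cvtColor(w,cv2.COLOR_BGR2HSV)
for v in range(225,280,2): print(v,[(tuple(int(k) for k in hs[v,u])) for u in range(329,335)])
```

```text
22.0833 [0.5474 0.215  0.2124] F [-2.2 -1.5  6.5] 0.297339288139494
wrist sole tilt 306 306 0.1782 z at 0 0.134
wrist sole tilt 274 274 0.1816 z at 0 0.134
tab px 19 (np.int64(330), np.int64(349), np.int64(245), np.int64(289))
side board 807 [-0.0279  0.0787] [0.1313 0.0977] 0.23
edge tilts [np.float64(0.1706), np.float64(0.1395)] mid -0.0217
225 [(16, 89, 154), (14, 114, 156), (14, 127, 151), (14, 123, 147), (15, 117, 157), (18, 108, 192)]
227 [(15, 90, 155), (14, 114, 157), (14, 125, 151), (13, 124, 148), (15, 116, 156), (18, 106, 187)]
229 [(16, 74, 161), (14, 107, 159), (14, 127, 153), (14, 122, 150), (14, 121, 147), (16, 119, 157)]
231 [(18, 60, 165), (14, 101, 159), (14, 122, 152), (14, 127, 147), (13, 123, 145), (15, 118, 155)]
233 [(16, 76, 161), (14, 109, 159), (14, 127, 151), (14, 124, 150), (12, 121, 148), (15, 119, 157)]
235 [(16, 88, 156), (13, 111, 159), (14, 122, 152), (14, 120, 151), (14, 121, 147), (14, 122, 148)]
237 [(15, 89, 158), (14, 114, 159), (14, 123, 153), (14, 119, 152), (14, 123, 147), (14, 120, 147)]
239 [(15, 90, 155), (14, 113, 160), (14, 126, 152), (14
[... 1292 characters left out ...]
26), (17, 151, 125)]
267 [(18, 98, 146), (17, 135, 134), (18, 155, 112), (17, 149, 101), (17, 150, 114), (18, 147, 132)]
269 [(18, 98, 151), (17, 134, 135), (17, 151, 83), (17, 148, 31), (18, 152, 72), (17, 147, 130)]
271 [(18, 100, 148), (18, 135, 136), (17, 161, 81), (18, 158, 21), (17, 159, 64), (18, 155, 128)]
273 [(17, 102, 150), (18, 135, 138), (17, 147, 87), (17, 109, 21), (17, 158, 58), (17, 152, 129)]
275 [(18, 101, 146), (17, 139, 136), (17, 152, 87), (14, 122, 23), (18, 159, 40), (17, 144, 110)]
277 [(17, 97, 142), (17, 136, 131), (17, 152, 82), (8, 85, 24), (14, 153, 25), (17, 145, 86)]
279 [(18, 98, 136), (17, 133, 121), (17, 159, 85), (21, 151, 32), (6, 223, 16), (15, 143, 73)]
```

Sole tilt ≈ 0.183 against a mark of ≈ 0.174. I'll cross-check directly by projecting the tab and pointer into the level and tilted wrist pictures.

Run:
```python
from h import *
s=read_state();R=np.array(s["tcp_rot"])
def rows(n):
    w=np.load(n)["p"];hs=cv2.cvtColor(w,cv2.COLOR_BGR2HSV).astype(int)
    b=w[:,329:332].astype(int);red=(b[...,2]-b[...,1]).max(1);return red[200:262],hs[200:290,331,2]
for n in("bw.npz","dw.npz","fw.npz"):
    r,v=rows(n);print(n,"R-G",dict(zip(range(206,262),r[6:].tolist())))
    if n=="bw.npz":print("V",v.tolist())
c=calibration("wrist");Rc=R.T@np.array(c["rotation"]);o=R.T@(np.array(c["xyz"])-s["position"])
def row(y,z,x=.006):
    q=Rc.T@(np.array([y,x,z])-o);return round(float(c["cy"]+c["fy"]*q[1]/q[2]),1)
def pt(a,t,rad,side,zt):  # gauge tilt a, dial angle t
    G=np.array([np.cos(a),np.sin(a)]);D=np.array([-np.sin(a),np.cos(a)])  # gauge +y, gauge down in (tool x,z)
    piv=np.array([0,-.005])+.032*D+np.array([0,zt])
    e=np.sin(t)*G+np.cos(t)*D;f=np.cos(t)*G-np.sin(t)*D
    return piv+rad*e+side*f
for a in(0,.145,.175,.185):
    print("a",a,"tip",row(*pt(a,a,.076,0,0)))
    for m in(.15,.16,.17,.18,.19): print("  m",m,{(r,sd):row(*pt(a,m,r,sd,0)) for r in(.078,.094) for sd in(-.004,.004)})
```

```text
bw.npz R-G {206: 43, 207: 42, 208: 43, 209: 43, 210: 43, 211: 48, 212: 50, 213: 51, 214: 51, 215: 51, 216: 50, 217: 53, 218: 62, 219: 78, 220: 84, 221: 84, 222: 83, 223: 85, 224: 84, 225: 84, 226: 84, 227: 83, 228: 86, 229: 74, 230: 52, 231: 43, 232: 42, 233: 42, 234: 42, 235: 42, 236: 43, 237: 44, 238: 41, 239: 42, 240: 33, 241: 20, 242: 18, 243: 18, 244: 22, 245: 25, 246: 23, 247: 25, 248: 27, 249: 27, 250: 27, 251: 29, 252: 32, 253: 33, 254: 33, 255: 30, 256: 32, 257: 31, 258: 30, 259: 31, 260: 32, 261: 32}
V [159, 158, 159, 159, 160, 162, 163, 161, 163, 157, 144, 132, 126, 121, 122, 119, 111, 108, 123, 139, 145, 149, 145, 147, 148, 149, 147, 147, 149, 153, 159, 161, 161, 161, 161, 161, 160, 161, 162, 156, 124, 78, 61, 72, 81, 87, 91, 92, 98, 103, 108, 114, 122, 129, 129, 104, 87, 82, 83, 86, 88, 87, 88, 87, 87, 95, 96, 113, 135, 114, 74, 58, 57, 59, 56, 57, 61, 57, 59, 60, 55, 58, 59, 61, 62, 58, 56, 60, 60, 58]
dw.npz R-G {206: 30, 207: 30, 208: 28, 209: 29, 210: 32, 211: 30, 212: 31, 213: 29, 214: 31, 215: 33, 216: 33, 217: 33, 218: 31, 219: 33, 220: 37, 221: 42, 222: 41, 223: 
[... 2309 characters left out ...]
04): 243.5, (0.094, -0.004): 248.0, (0.094, 0.004): 237.3}
  m 0.19 {(0.078, -0.004): 253.7, (0.078, 0.004): 242.5, (0.094, -0.004): 246.7, (0.094, 0.004): 236.1}
a 0.185 tip 251.1
  m 0.15 {(0.078, -0.004): 259.7, (0.078, 0.004): 248.4, (0.094, -0.004): 253.4, (0.094, 0.004): 242.7}
  m 0.16 {(0.078, -0.004): 258.5, (0.078, 0.004): 247.3, (0.094, -0.004): 252.2, (0.094, 0.004): 241.5}
  m 0.17 {(0.078, -0.004): 257.4, (0.078, 0.004): 246.2, (0.094, -0.004): 250.9, (0.094, 0.004): 240.2}
  m 0.18 {(0.078, -0.004): 256.3, (0.078, 0.004): 245.1, (0.094, -0.004): 249.7, (0.094, 0.004): 239.0}
  m 0.19 {(0.078, -0.004): 255.2, (0.078, 0.004): 244.0, (0.094, -0.004): 248.4, (0.094, 0.004): 237.7}
```

The projections agree: mark ≈ 0.172 ± 0.005, tilt ≈ 0.18. I'll trim back 1.2 mm and let it settle.

Emit:
{"method": "send_rows", "body": {"plan": [[255, -0.0006, 0, 0, 0], [255, -0.0006, 0, 0, 0], [255, 0, 0, 0, 0], [255, 0, 0, 0, 0], [255, 0, 0, 0, 0], [255, 0, 0, 0, 0], [255, 0, 0, 0, 0], [255, 0, 0, 0, 0], [255, 0, 0, 0, 0], [255, 0, 0, 0, 0], [255, 0, 0, 0, 0], [255, 0, 0, 0, 0], [255, 0, 0, 0, 0], [255, 0, 0, 0, 0], [255, 0, 0, 0, 0], [255, 0, 0, 0, 0], [255, 0, 0, 0, 0], [255, 0, 0, 0, 0], [255, 0, 0, 0, 0], [255, 0, 0, 0, 0]]}}

```text
time_s: 23.85
position: [0.5474, 0.2145, 0.2125]
tcp_rot: [[0.056, 0.998, 0.001], [0.998, -0.056, -0.0], [-0.0, 0.001, -1.0]]
force: [-2.3, -0.2, 7.1]
opening: 0.298
grasp_force: 30.0
```

Emit:
{"method": "send_rows", "body": {"plan": [[255, 0, 0, 0, 0], [255, 0, 0, 0, 0], [255, 0, 0, 0, 0], [255, 0, 0, 0, 0], [255, 0, 0, 0, 0], [255, 0, 0, 0, 0], [255, 0, 0, 0, 0], [255, 0, 0, 0, 0], [255, 0, 0, 0, 0], [255, 0, 0, 0, 0]]}}

```text
time_s: 24.68
position: [0.5474, 0.2145, 0.2125]
tcp_rot: [[0.056, 0.998, 0.001], [0.998, -0.056, -0.0], [-0.0, 0.001, -1.0]]
force: [-1.9, -0.5, 6.9]
opening: 0.299
grasp_force: 30.0
```

Run:
```python
from e import *
tilt('h')
w=np.load("hw.npz")["p"];b=w[:,329:332].astype(int);print(dict(zip(range(238,258),(b[238:258,:,2]-b[238:258,:,1]).max(1).tolist())))
```

```text
24.6833 [0.5474 0.2145 0.2125] F [-1.9 -0.5  6.9] 0.2992723829795038
wrist sole tilt 304 304 0.1616 z at 0 0.1345
wrist sole tilt 274 274 0.1695 z at 0 0.1344
tab px 18 (np.int64(325), np.int64(348), np.int64(224), np.int64(287))
side board 809 [-0.0305  0.0789] [0.1321 0.0976] 0.08
edge tilts [np.float64(0.1618), np.float64(0.099)] mid -0.0211
{238: 40, 239: 41, 240: 39, 241: 39, 242: 41, 243: 39, 244: 40, 245: 41, 246: 42, 247: 45, 248: 58, 249: 79, 250: 85, 251: 63, 252: 35, 253: 26, 254: 17, 255: 18, 256: 22, 257: 20}
```

Run:
```python
from h import *
s=read_state();R=np.array(s["tcp_rot"]);A=[]
for i in range(10):
    c=calibration("wrist");w,d=capture("wrist");Q=(cloud(c,d)-s["position"])@R
    for lo,hi in((-.017,-.007),(.008,.017)):
        t=Q[(Q[...,1]>lo)&(Q[...,1]<hi)&(Q[...,2]>.12)&(Q[...,2]<.155)&(Q[...,0]>.015)&(Q[...,0]<.053)&(d>0)]
        A.append(np.arctan(np.polyfit(t[:,0],t[:,2],1)[0]))
print(np.round(A,3),np.mean(A),np.std(A)/20**.5,read_state()["position"])
```

```text
[0.17  0.183 0.179 0.169 0.173 0.175 0.182 0.177 0.174 0.162 0.181 0.168
 0.183 0.175 0.179 0.164 0.177 0.166 0.163 0.178] 0.173947552585825 0.0014623353713394528 [0.547423   0.2145038  0.21245484]
```

Averaged tilt is 0.174–0.177 rad against a mark of about 0.173, with the gauge resting on the stud and gripped. Handing in.

```bash
python3 -c "
from rig import *
print(hand_in())"
```

```text
the job is handed in; nothing more can be done
None
```

I opened the vise about 30 mm, stood the gauge level on the stud and rocked it to a tilt of about 0.175 rad, against a measured mark of about 0.173 rad. I handed it in at about 25 s, still gripped and resting on the stud, without moving the jars or the sanding block; the hand-in returned no verdict.

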